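# Make up two model-ship fitting kits

## Robot

A 6-joint arm with a two-finger parallel gripper is mounted at the origin on the work surface. World frame = base frame: x ahead of the robot, y to its left, z up, the work surface at z = 0. Lengths are in m, angles in rad, forces in N, time in s.
With the tool pointing down it reaches from about 0.35 to 0.975 m from the base axis. Payload 4.9 kg.
Tool frame: the origin (TCP) lies at the very end of the fingers, on their centre line; the grasp point (between the pads) lies 19 mm behind it; z points along the fingers, y is the direction in which the jaws open and shut (so a half turn about z gives the same grasp; the last joint's range is limited). The gripper opens to 85 mm and grips with 20 to 120 N. Pads are 22 mm wide; open, the fingers measure 114 mm over their backs; the gripper's body (76 mm by 85 mm) begins 54 mm behind the grasp point. The pads swing forward as they close: fully open they stand 13 mm farther back than shut.
Start: joints at [0.987, 0.053, 1.613, -0, 1.476, -0.119], TCP at [0.28, 0.559, 0.231] pointing down, gripper open.
Joint ranges: [-3.01, 3.01], [-1.01, 2.22], [0.06, 2.58], [-1.02, 4.17], [0.09, 2.62], [-3.14, 3.14]. Speed limits (rad/s): [2.57, 2.57, 3.14, 3.14, 3.14, 3.14].

## Interface

Orientations are given as a rotation vector (axis times angle).
In Python, from station import ctrl gives the robot as it stands.
- The arm moves only by the tool step_arm, never from a script. Its argument "moves" is a list of rows, each a list of 5 numbers: the opening, from 0 (shut) to 1 (fully open), then the shift along the world's x, y, z in m, then the turn about the world's z in degrees. A call has 1 to 20 rows; each row shifts and turns the pose as measured when the row begins; what a row does not reach is not made up. A row lasts 1/8 s, in which the tool goes at most 62.5 mm and 10.7 degrees, less where a joint would pass 70% of its speed; a pose out of reach is approached as far as the arm can. A call is refused whole if a number of a shift passes 0.0625 or a number of a turn 10.7, either way. A call with a gripper value outside its range is refused whole. The fingers move at their own pace and stop on an object; "newtons" is the grip in N (left out, the last holds). Time passes only in rows, so rows that do not move let the fingers close. It gives the time, the measured TCP pose, the force and the opening at its end, in the units of the state.
- ctrl.get_obs(): the state, without advancing time (a new reading comes with each control period).
- ctrl.get_image(name): name is "scene" or "top"; returns a dict with "color" (420x560x3 uint8, red, green, blue), "camera_matrix" (3x3 intrinsics, pixels), "R" (3x3) and "t" (3): a world point X has camera coordinates R X + t. Camera axes: x right, y down, z forward; pixel columns grow to the right and rows downward; lengths in m; the calibration is good to about 2 mm. A picture is of the moment at which its call begins. There is no depth.
- ctrl.finish_job(): hands the job in, once; it reports no verdict.
Trained networks look in a picture, given as the dict that the camera call returned (one of the last four; its "shot" number tells which), for a name from the list of things; names that differ only in an ending like _2 or _b are one class to them, and where a whole thing is asked for, a point or a joint stands for the part that bears it (a point fixed in the world has none). Each returns a list of dicts, best first, with "p" (0 to 1); they miss things now and then, are a little off and sometimes report something else, mostly with a low value. They report only what shows in the picture. A call takes as long as a camera call. They do not tell look-alikes from the thing itself.
- ctrl.spot_in(picture, query): "bbox" ([left, top, right, bottom] in pixels, round what is visible of it).
The state is a dict: "t": time; "q": joint angles; "dq": joint speeds; "effort": joint torques, N m; "tool_pos": TCP position; "tool_rot": TCP orientation; "contact_force": force on the tool from outside, world axes, zero at the start; "wrist_torque": the same for the moment, N m; "opening": finger opening in m.
Only numpy, scipy, OpenCV 4.12 (cv2) and the standard library are available. Lean on these libraries where they do the work, as an engineer would, in place of code of your own. Each camera call takes 0.05 s, during which the arm holds its last target.

## Task

Make up two kits of model-ship fittings: lay both brass L-plates flat in the long tray, interlocked so that both lie on its floor, and stand the taller wooden funnel and the brass capstan upright on the floor of the square tray. Leave the short funnel standing where it is.

Things in the scene. Friction and masses are not known exactly. Their poses are not given: they have to be found in the camera images.
- narrow_plate: Loose brass L-plate, 8 mm thick, with an upright lug to grip (26 mm along x, 18 mm along y, top 44 mm above the underside). Origin: underside, below the middle of the lug; z up. 0.25 kg. Narrow foot: arm covers x -32..+52, y -11..+21 mm; the 28 mm wide foot x -32..-4, y -49..-11 mm.
- broad_plate: Loose brass L-plate, 8 mm thick, with an upright lug to grip (26 mm along x, 18 mm along y, top 44 mm above the underside). Origin: underside, below the middle of the lug; z up. 0.25 kg. Broad foot: arm covers x -59..+37, y -22..+10 mm; the 40 mm wide foot x -3..+37, y +10..+48 mm.
- tall_funnel: Loose turned funnel (ship's chimney) of pale wood, the taller of two: 75 mm high, 36 mm diameter (42 mm foot, 39 mm rim at the top). Stands upright; origin at the centre of its underside, z up. 0.05 kg.
- short_funnel: Loose turned funnel of pale wood, the shorter of two, not wanted in any kit: 42 mm high, 36 mm diameter (42 mm foot, 39 mm rim). Stands upright; origin at the centre of its underside, z up.
- capstan: Loose brass capstan (a waisted spool): 45 mm high, foot 40 mm diameter, waist 24 mm, head 34 mm diameter from 30 to 45 mm up. Stands upright; origin at the centre of its underside, z up. 0.12 kg.
- long_tray: Fixed oblong plywood tray, 152 (x) by 92 (y) by 13 mm, walls and floor 5 mm (inside 142 by 82). Origin: centre of underside. The L-plates fit only interlocked, each foot beside the end of the other's arm: narrow plate's origin at (-33, +14), broad plate's at (+28, -13) mm in the tray's frame, both at the tray's yaw, 6 mm gaps all round (or all this turned by half a turn).
- square_tray: Fixed square plywood kit tray, outside 115 by 115 by 13 mm high, inside 105 by 105 mm; walls and floor 5 mm thick, so the inner floor is 5 mm above the origin. Origin at the centre of its underside on the table, axes along its sides.
Mind the look-alikes: they are no part of the job. What is shaped like the square_tray but pink or red is not meant.

How it is judged:
At the end, for the whole second after the job is handed in: Both L-plates lug up within the long tray, flat on its floor (2.5 mm, 0.05 rad); tall funnel and capstan upright within the square tray on its floor (2.5 mm, 0.08 rad); short funnel upright (0.1 rad), within 30 mm of its start; all five released and at rest (x of narrow_plate in the frame of long_tray between -0.071 and 0.071 m and y of narrow_plate in the frame of long_tray between -0.041 and 0.041 m and z of narrow_plate in the frame of long_tray between 0.002 and 0.0075 m and angle between each of narrow_plate, broad_plate's own z axis and vertical below 0.05 rad and x of broad_plate in the frame of long_tray between -0.071 and 0.071 m and y of broad_plate in the frame of long_tray between -0.041 and 0.041 m and z of broad_plate in the frame of long_tray between 0.002 and 0.0075 m and x of tall_funnel in the frame of square_tray between -0.0525 and 0.0525 m and y of tall_funnel in the frame of square_tray between -0.0525 and 0.0525 m and z of tall_funnel in the frame of square_tray between 0.002 and 0.0075 m and angle between each of tall_funnel, capstan's own z axis and vertical below 0.08 rad and x of capstan in the frame of square_tray between -0.0525 and 0.0525 m and y of capstan in the frame of square_tray between -0.0525 and 0.0525 m and z of capstan in the frame of square_tray between 0.002 and 0.0075 m and distance of short_funnel from where it was at the start of the episode below 0.03 m and angle between short_funnel's own z axis and vertical below 0.1 rad and linear speed of each of narrow_plate, broad_plate, tall_funnel, capstan, short_funnel below 0.02 m/s and angular speed of each of narrow_plate, broad_plate, tall_funnel, capstan, short_funnel below 0.2 rad/s); the robot touches nothing.
It also fails if it takes over 112 s, if anything falls off the work surface, if the arm or the gripper's body presses on something with over 40 N, if the wrist force passes 120 N, or if a joint passes its speed limit or range.

## Working session

There is one attempt and no reset: what is moved stays moved. The work goes in short steps, Python scripts to look and compute and a tool call to move; the robot and the scene stay as the last step left them, time stands still between calls to the robot, and variables do not carry over. Pictures are saved under pics/ and viewed, and the job is handed in when it is done.

Besides the shell and the picture viewer there is one more tool, called after ">>>" as name([rows], argument=value, ...), one row to a line, values as JSON. step_arm: Moves the arm, as the interface text tells. Its arguments: {"type":"object","properties":{"moves":{"type":"array","items":{"type":"array","items":{"type":"number"}}},"newtons":{"type":"number"}},"required":["moves"]}

```bash
mkdir -p pics; ls
cat > h.py <<'E'
import numpy as np,cv2
from station import ctrl
def snap(name,tag):
    p=ctrl.get_image(name); cv2.imwrite(f'pics/{tag}.png',cv2.cvtColor(p['color'],cv2.COLOR_RGB2BGR)); return p
def back(p,u,v,z):
    K=np.array(p['camera_matrix']);R=np.array(p['R']);t=np.array(p['t'])
    d=R.T@np.linalg.inv(K)@np.array([u,v,1.]);c=-R.T@t
    return c+d*(z-c[2])/d[2]
def proj(p,X):
    K=np.array(p['camera_matrix']);R=np.array(p['R']);t=np.array(p['t'])
    x=(np.atleast_2d(X)@R.T+t)@K.T
    return x[:,:2]/x[:,2:]
E
python3 - <<'E'
from h import *
import pickle
for n in('top','scene'):
    p=snap(n,n+'0'); pickle.dump(p,open(n+'0.pkl','wb'))
    print(n,np.round(p['camera_matrix'],1).tolist(),np.round(-np.array(p['R']).T@p['t'],3))
    for q in 'narrow_plate broad_plate tall_funnel short_funnel capstan long_tray square_tray'.split():
        print(q,[(np.round(d['bbox']).tolist(),round(d['p'],2)) for d in ctrl.spot_in(p,q)][:3])
E
```

```text
pics
top [[444.1, 0.0, 286.3], [0.0, 444.1, 209.3], [0.0, 0.0, 1.0]] [ 0.261 -0.101  1.289]
narrow_plate [([341.0, 186.0, 368.0, 222.0], 0.67)]
broad_plate [([123.0, 193.0, 164.0, 220.0], 0.55)]
tall_funnel [([338.0, 135.0, 358.0, 152.0], 0.56), ([145.0, 137.0, 162.0, 155.0], 0.39)]
short_funnel [([248.0, 203.0, 262.0, 221.0], 0.6), ([197.0, 135.0, 236.0, 184.0], 0.6)]
capstan [([146.0, 135.0, 161.0, 153.0], 0.6)]
long_tray [([200.0, 135.0, 239.0, 186.0], 0.96)]
square_tray [([265.0, 133.0, 308.0, 182.0], 0.94), ([404.0, 232.0, 459.0, 278.0], 0.86), ([123.0, 238.0, 168.0, 283.0], 0.83)]
scene [[493.9, 0.0, 285.5], [0.0, 493.9, 213.1], [0.0, 0.0, 1.0]] [0.996 0.744 0.885]
narrow_plate [([226.0, 175.0, 263.0, 195.0], 0.66)]
broad_plate [([361.0, 308.0, 400.0, 350.0], 0.78)]
tall_funnel [([183.0, 186.0, 200.0, 214.0], 0.79)]
short_funnel [([296.0, 223.0, 308.0, 244.0], 0.73)]
capstan [([306.0, 341.0, 323.0, 368.0], 0.9)]
long_tray [([246.0, 263.0, 313.0, 318.0], 0.71)]
square_tray [([400.0, 260.0, 470.0, 315.0], 0.91), ([223.0, 125.0, 270.0, 151.0], 0.86), ([202.0, 218.0, 263.0, 265.0], 0.85)]
```

Run:
```python
import cv2
a=cv2.imread('pics/top0.png');b=cv2.imread('pics/scene0.png')
cv2.imwrite('pics/top0c.png',cv2.resize(a[120:300,100:480],None,fx=2.1,fy=2.1,interpolation=cv2.INTER_CUBIC))
cv2.imwrite('pics/scene0c.png',cv2.resize(b[100:380,160:500],None,fx=2.1,fy=2.1,interpolation=cv2.INTER_CUBIC))
```

```text
(no output)
```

View pics/top0c.png

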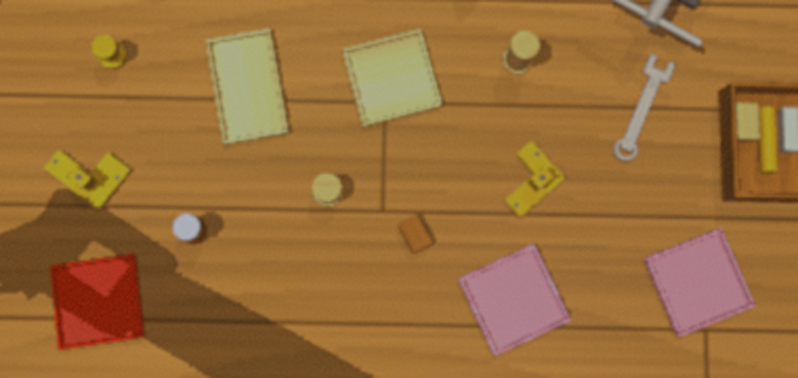

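View pics/scene0c.png

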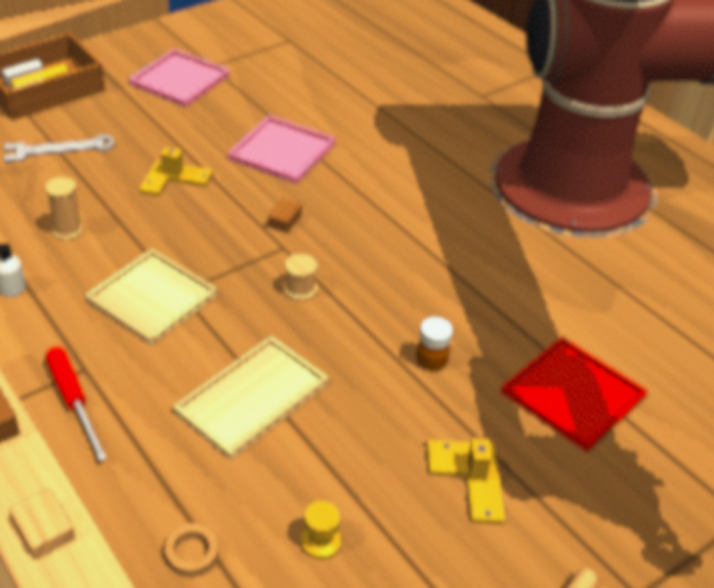

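```bash
cat >> h.py <<'E'
from scipy.optimize import minimize
def boxpts(x0,x1,y0,y1,z0,z1):
    return np.array([[x,y,z] for x in(x0,x1) for y in(y0,y1) for z in(z0,z1)],float)/1000
def cyl(r,z0,z1,n=24,r2=None):
    a=np.arange(n)*2*np.pi/n; r2=r if r2 is None else r2
    return np.r_[np.c_[r*np.cos(a),r*np.sin(a),0*a+z0],np.c_[r2*np.cos(a),r2*np.sin(a),0*a+z1]]/1000
M={'narrow_plate':[boxpts(-32,52,-11,21,0,8),boxpts(-32,-4,-49,-11,0,8),boxpts(-13,13,-9,9,0,44)],
'broad_plate':[boxpts(-59,37,-22,10,0,8),boxpts(-3,37,10,48,0,8),boxpts(-13,13,-9,9,0,44)],
'tall_funnel':[cyl(18,0,75),cyl(21,0,5),cyl(19.5,71,75)],
'short_funnel':[cyl(18,0,42),cyl(21,0,5),cyl(19.5,38,42)],
'capstan':[cyl(20,0,6),cyl(12,6,30),cyl(17,30,45)],
'long_tray':[boxpts(-76,76,-46,46,0,13)],'square_tray':[boxpts(-57.5,57.5,-57.5,57.5,0,13)]}
S=8
def world(P,pose,tz=0):
    x,y,a=pose[:3]; c,s=np.cos(a),np.sin(a)
    return P@np.array([[c,-s,0],[s,c,0],[0,0,1]]).T+[x,y,tz]
def render(p,name,pose,win,tz=0):
    l,t,r,b=win
    m=np.zeros(((b-t)*S,(r-l)*S),np.uint8)
    for P in M[name]:
        q=((proj(p,world(P,pose,tz))-[l,t]+.5)*S-.5)
        h=cv2.convexHull(np.round(q*16).astype(np.int32)); cv2.fillConvexPoly(m,h,1,shift=4)
    return m
def softmask(p,win,fg,bg):
    # per-pixel fraction between bg and fg colour (chroma line)
    l,t,r,b=win
    im=cv2.resize(p['color'][t:b,l:r].astype(np.float32),None,fx=S,fy=S,interpolation=cv2.INTER_CUBIC)
    return im
def hsvmask(p,win,f):
    im=softmask(p,win,0,0).clip(0,255).astype(np.uint8)
    return f(cv2.cvtColor(im,cv2.COLOR_RGB2HSV)).astype(np.uint8)
def win_of(bb,pad=6): return [int(bb[0]-pad),int(bb[1]-pad),int(bb[2]+pad),int(bb[3]+pad)]
def fit(name,items,pose0,tz=0,sym=False):
    # items: (picture,win,mask)
    def cost(v,parts=False):
        pose=v*np.array([.01,.01,.15]); c=[]
        for p,w,m in items:
            r=render(p,name,pose,w,tz); c.append((r!=m).sum()/max(1,m.sum()))
        return c if parts else sum(c)
    best=None
    for a in ([0] if sym else np.radians(np.arange(-40,41,20))):
        v0=np.array([pose0[0],pose0[1],pose0[2]+a])/[.01,.01,.15]
        o=minimize(cost,v0,method='Nelder-Mead',options=dict(initial_simplex=v0+np.r_[np.zeros((1,3)),np.eye(3)],xatol=.01,fatol=1e-4))
        if best is None or o.fun<best.fun: best=o
    return best.x*[.01,.01,.15],cost(best.x,True)
E
python3 - <<'E'
import pickle,cv2,numpy as np
for n,pts in(('top',dict(np_=[(355,205),(362,204)],bp=[(133,198),(147,208)],tray=[(218,160),(287,157)],fun=[(349,141),(256,210)],cap=[(150,143)],wood=[(320,200),(180,170),(250,160)])),('scene',dict(bp=[(378,318),(390,336)],np_=[(241,173),(232,190)],tray=[(280,290),(230,240)],fun=[(189,192),(190,205),(302,225),(302,235)],cap=[(313,345)],wood=[(330,260),(280,180),(360,330)]))):
    p=pickle.load(open(n+'0.pkl','rb')); h=cv2.cvtColor(p['color'],cv2.COLOR_RGB2HSV)
    for k,l in pts.items(): print(n,k,[h[v,u].tolist() for u,v in l])
E
```

```text
top np_ [[24, 202, 177], [23, 204, 165]]
top bp [[27, 209, 173], [23, 212, 143]]
top tray [[32, 74, 176], [31, 69, 174]]
top fun [[24, 119, 174], [25, 113, 173]]
top cap [[25, 201, 174]]
top wood [[17, 171, 154], [17, 168, 164], [17, 166, 163]]
scene bp [[21, 224, 164], [25, 221, 241]]
scene np_ [[20, 192, 209], [23, 225, 227]]
scene tray [[33, 74, 246], [31, 84, 245]]
scene fun [[21, 136, 223], [16, 155, 164], [23, 133, 243], [16, 157, 161]]
scene cap [[24, 222, 242]]
scene wood [[16, 178, 214], [11, 154, 186], [16, 177, 210]]
```

```bash
cat > m1.py <<'E'
from h import *
import pickle
P={n:pickle.load(open(n+'0.pkl','rb')) for n in('top','scene')}
brass=lambda h:((h[...,0]>=20)&(h[...,0]<34)&(h[...,1]>165))|((h[...,1]>195)&(h[...,0]>=17)&(h[...,0]<34))
pale=lambda h:(h[...,1]<122)&(h[...,0]>20)
BB=dict(narrow_plate=([341,186,368,222],[226,175,263,195]),broad_plate=([123,193,164,220],[361,308,400,350]),capstan=([145,136,161,154],[306,341,323,368]),long_tray=([199,135,238,187],[246,263,313,318]),square_tray=([265,133,308,182],[202,218,263,265]))
H={'narrow_plate':30,'broad_plate':30,'capstan':30,'long_tray':0,'square_tray':0}
for n,(bt,bs) in BB.items():
    f=pale if 'tray' in n else brass
    its=[]
    for cam,b in zip(('top','scene'),(bt,bs)):
        w=win_of(b,5 if cam=='top' else 6);m=hsvmask(P[cam],w,f)
        m=cv2.morphologyEx(m,cv2.MORPH_CLOSE,np.ones((17,17)))
        m=cv2.morphologyEx(m,cv2.MORPH_OPEN,np.ones((9,9)))
        its.append((P[cam],w,m))
    u=((bt[0]+bt[2])/2,(bt[1]+bt[3])/2); x0=back(P['top'],*u,.01)
    for lab,sel in(('both',its),('top',its[:1]),('scene',its[1:])):
        best=None
        for a0 in ([0] if n=='capstan' else [0,1.5] if 'tray' in n else [0,1.57,3.14,4.71]):
          for nm in ([n,'broad_plate' if n=='narrow_plate' else 'narrow_plate'] if 'plate' in n and lab=='both' else [n]):
            r=fit(nm,sel,[x0[0],x0[1],a0],sym=n=='capstan')
            if nm!=n: 
                alt=min(locals().get('alt',9),sum(r[1])) ; continue
            if best is None or sum(r[1])<sum(best[1]): best=r
        print(n,lab,np.round(best[0][:2],4),round(np.degrees(best[0][2]),1),np.round(best[1],3),'alt',locals().get('alt'))
        if lab=='both':
            rows=[]
            for p,w,m in its:
                rr=render(p,n,best[0],w); im=softmask(p,w,0,0).clip(0,255).astype(np.uint8)[...,::-1].copy()
                for mm,c in((m,(255,0,0)),(rr,(0,0,255))):
                    cs,_=cv2.findContours(mm,0,1); cv2.drawContours(im,cs,-1,c,1)
                rows.append(cv2.resize(im,(390,int(390*im.shape[0]/im.shape[1]))))
            hh=max(r.shape[0] for r in rows); out=np.zeros((hh,780,3),np.uint8)
            for i,r in enumerate(rows): out[:r.shape[0],i*390:i*390+390]=r
            cv2.imwrite(f'pics/fit_{n}.png',out)
    alt=9
E
time python3 m1.py
```

```text
narrow_plate both [ 0.4616 -0.322 ] 131.7 [0.085 0.087] alt 0.44943417580350553
narrow_plate top [ 0.4613 -0.3211] 131.4 [0.072] alt 0.44943417580350553
narrow_plate scene [ 0.4617 -0.3233] 131.6 [0.069] alt 0.44943417580350553
broad_plate both [0.4501 0.3042] 233.7 [0.096 0.048] alt 0.4018241428716879
broad_plate top [0.4492 0.3052] 234.4 [0.086] alt 0.4018241428716879
broad_plate scene [0.4504 0.3035] 234.0 [0.042] alt 0.4018241428716879
capstan both [0.6317 0.2826] 6.3 [0.08  0.089] alt 9
capstan top [0.6309 0.2837] 5.2 [0.044] alt 9
capstan scene [0.6321 0.2811] 2.9 [0.036] alt 9
long_tray both [0.5886 0.0897] 12.2 [0.032 0.279] alt 9
long_tray top [0.5892 0.0899] 191.8 [0.031] alt 9
long_tray scene [0.5867 0.0811] 12.0 [0.262] alt 9
square_tray both [ 0.6049 -0.1146] 106.1 [0.034 0.285] alt 9
square_tray top [ 0.6061 -0.1143] 106.3 [0.033] alt 9
square_tray scene [ 0.6    -0.1244] 105.8 [0.264] alt 9
real	0m22.832s
user	0m22.528s
sys	0m0.609s
```

Run:
```python
import cv2,numpy as np
a=[cv2.resize(cv2.imread(f'pics/fit_{n}.png'),None,fx=.75,fy=.75) for n in('narrow_plate','long_tray')]
cv2.imwrite('pics/fits.png',np.vstack(a)[:600])
```

```text
(no output)
```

View pics/fits.png

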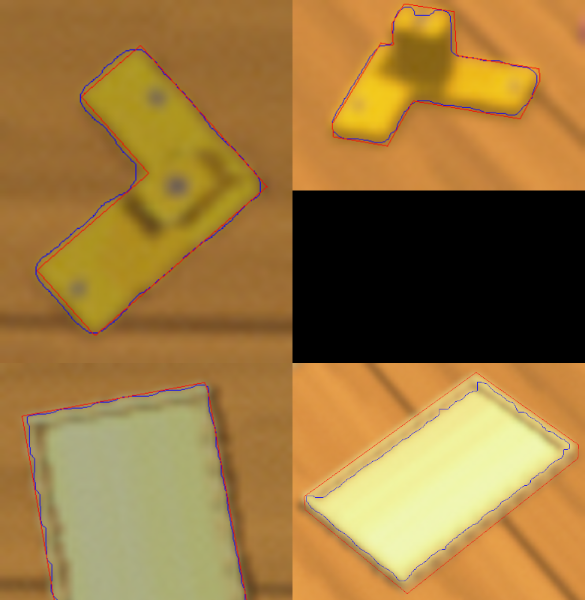

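```bash
cat > m2.py <<'E'
from h import *
import pickle
P={n:pickle.load(open(n+'0.pkl','rb')) for n in('top','scene')}
for n,bs in (('long_tray',[246,263,313,318]),('square_tray',[202,218,263,265])):
  for th in(135,150,160):
    w=win_of(bs,4); m=hsvmask(P['scene'],w,lambda h:(h[...,1]<th)); m=cv2.morphologyEx(m,3,np.ones((17,17)));m=cv2.morphologyEx(m,2,np.ones((15,15)))
    r=fit(n,[(P['scene'],w,m)],[.59,.089,.206] if n[0]=='l' else [.6065,-.115,.286]); print(n,th,np.round(r[0],4),np.round(r[1],3))
for n,z,bbs in(('tall',75,([338,135,358,152],[180,183,203,199])),('short',42,([248,203,264,221],[293,220,312,232]))):
  M[n]=[cyl(19.5,z-3,z)]
  for cam,b in zip(('top','scene'),bbs):
    w=win_of(b,2); m=hsvmask(P[cam],w,lambda h:(h[...,1]<142)&(h[...,0]>17)); m=cv2.morphologyEx(m,2,np.ones((7,7)))
    k,L,st,_=cv2.connectedComponentsWithStats(m); m=(L==1+np.argmax(st[1:,4])).astype(np.uint8)
    x0=back(P[cam],(b[0]+b[2])/2,(b[1]+b[3])/2,z/1000)
    r=fit(n,[(P[cam],w,m)],[x0[0],x0[1],0],sym=True); print(n,cam,np.round(r[0],4),np.round(r[1],3))
E
python3 m2.py
```

```text
long_tray 135 [0.5881 0.0856 0.2028] [0.08]
long_tray 150 [0.5896 0.0878 0.2069] [0.014]
long_tray 160 [0.5899 0.0885 0.2042] [0.032]
square_tray 135 [ 0.6046 -0.1187  0.2597] [0.1]
square_tray 150 [ 0.6061 -0.117   0.2814] [0.02]
square_tray 160 [ 0.6065 -0.1165  0.2808] [0.035]
tall top [ 0.6371 -0.2921  0.1157] [0.042]
tall scene [ 0.6369 -0.2962  0.2605] [0.397]
short top [ 0.4412 -0.0283  0.0059] [0.135]
short scene [ 0.4411 -0.0305  0.0183] [0.348]
```

Run:
```python
from h import *
from scipy.spatial.transform import Rotation as R
o=ctrl.get_obs(); m=R.from_rotvec(o['tool_rot']).as_matrix()
print({k:np.round(v,3) for k,v in o.items()}); print(m.round(3),'jaw',np.degrees(np.arctan2(m[1,1],m[0,1])))
```

```text
{'t': np.float64(0.8), 'q': array([ 0.987,  0.053,  1.613, -0.   ,  1.476, -0.119]), 'dq': array([-0.   ,  0.001,  0.001, -0.   ,  0.001,  0.   ]), 'effort': array([ 2.0000e-03, -3.9363e+01, -3.7045e+01,  0.0000e+00,  0.0000e+00,
        0.0000e+00]), 'tool_pos': array([0.28 , 0.559, 0.231]), 'tool_rot': array([0.724, 3.057, 0.   ]), 'contact_force': array([-0.738, -0.296,  0.015]), 'wrist_torque': array([ 0.003, -0.011, -0.006]), 'opening': np.float64(0.085)}
[[-0.894  0.448  0.   ]
 [ 0.448  0.894  0.   ]
 [-0.     0.    -1.   ]] jaw 63.36789149203271
```

>>> step_arm([
  [0.6, 0.021, -0.032, 0, 10.1],
  [0.6, 0.021, -0.032, 0, 10.1],
  [0.6, 0.021, -0.032, 0, 10.1],
  [0.6, 0.021, -0.032, 0, 10.1],
  [0.6, 0.021, -0.032, 0, 10.1],
  [0.6, 0.021, -0.032, 0, 10.1],
  [0.6, 0.021, -0.032, 0, 10.1],
  [0.6, 0.021, -0.032, -0.05, 10.1],
  [0.6, 0, 0, -0.06, 0],
  [0.6, 0, 0, 0, 0],
], newtons=40)

```text
t: 2.05
tool_pos: [0.4532, 0.2953, 0.1233]
tool_rot: [-1.495, 2.755, 0.001]
contact_force: [-0.2, 0.7, 0.8]
opening: 0.0509
```

>>> step_arm([
  [0.6, -0.0034, 0.009, -0.04, -3.1],
  [0.6, 0, 0, 0, 0],
])

```text
t: 2.3
tool_pos: [0.4524, 0.3062, 0.0878]
tool_rot: [-1.416, 2.789, 0.0]
contact_force: [-0.4, -0.5, -0.3]
opening: 0.0509
```

```bash
cat >> h.py <<'E'
from scipy.spatial.transform import Rotation as Rot
def st(pr=True):
    o=ctrl.get_obs(); m=Rot.from_rotvec(o['tool_rot']).as_matrix()
    j=np.degrees(np.arctan2(m[1,1],m[0,1]))
    if pr: print('t',round(float(o['t']),2),'pos',np.round(o['tool_pos'],4),'jaw',round(j,2),'op',round(float(o['opening']),4),'F',np.round(o['contact_force'],1))
    return o,j
E
python3 -c "
from h import *
st();snap('scene','s1')
im=cv2.imread('pics/s1.png')[230:400,300:460];cv2.imwrite('pics/s1.png',cv2.resize(im,None,fx=3.5,fy=3.5))"
```

```text
t 2.3 pos [0.4524 0.3062 0.0878] jaw 143.84 op 0.0509 F [-0.4 -0.5 -0.3]
```

View pics/s1.png

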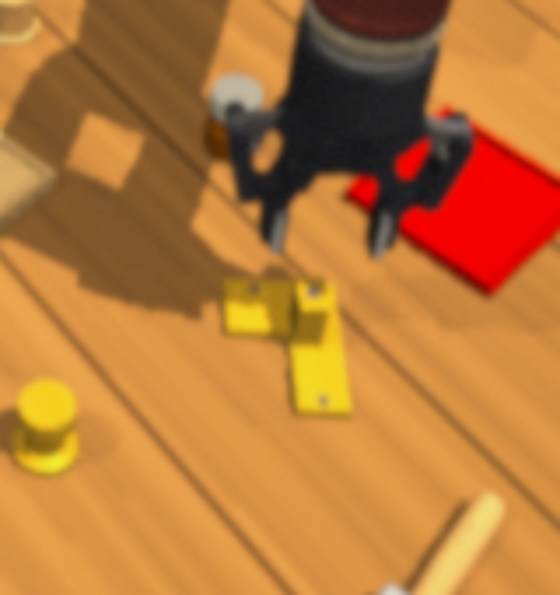

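>>> step_arm([
  [0.6, -0.0026, -0.0019, 0, 0],
  [0.6, 0, 0, -0.04, 0],
  [0.6, 0, 0, -0.028, 0],
  [0.6, 0, 0, 0, 0],
])

```text
t: 2.85
tool_pos: [0.4606, 0.3095, 0.0361]
tool_rot: [-1.407, 2.761, -0.001]
contact_force: [0.3, 0.5, 0.2]
opening: 0.0515
```

```bash
python3 -c "
from h import *
o,j=st();print(np.round(o['q'],3),np.round(o['dq'],3),np.round(o['effort'],1),o['wrist_torque'])
snap('scene','s2');o,j=st()
im=cv2.imread('pics/s2.png')[230:400,300:460];cv2.imwrite('pics/s2.png',cv2.resize(im,None,fx=3.5,fy=3.5))"
```

```text
t 2.85 pos [0.4606 0.3095 0.0361] jaw 144.01 op 0.0515 F [0.3 0.5 0.2]
[ 0.458  0.066  1.948 -0.     1.084 -2.056] [-0.001 -0.041 -0.041  0.     0.004 -0.003] [ -0.1 -33.7 -31.3  -0.   -0.3   0. ] [-0.02906718  0.05469335  0.03371379]
t 2.9 pos [0.4618 0.3101 0.0376] jaw 144.0 op 0.0511 F [0.5 0.2 0.7]
```

View pics/s2.png

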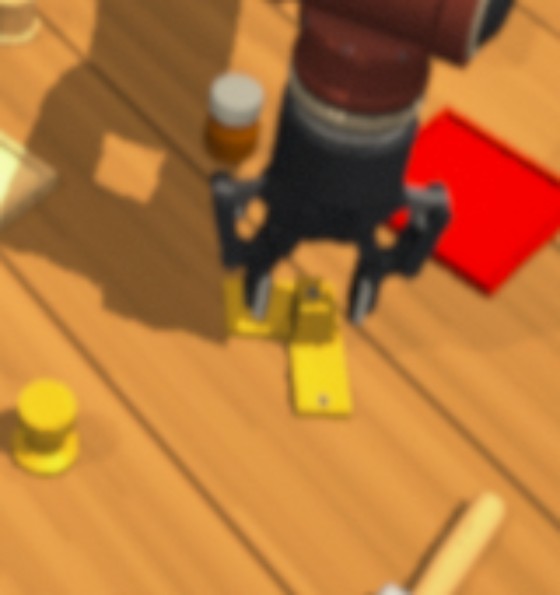

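>>> step_arm([
  [0.6, 0, 0, 0, 0],
  [0.6, 0, 0, 0, 0],
])

```text
t: 3.15
tool_pos: [0.4644, 0.3114, 0.0422]
tool_rot: [-1.403, 2.752, -0.001]
contact_force: [-0.3, -0.5, -0.0]
opening: 0.0515
```

```bash
python3 -c "
from h import *
o,j=st();print(np.round(o['q'],3),np.round(o['dq'],3),np.linalg.norm(o['tool_rot']))"
```

```text
t 3.15 pos [0.4644 0.3114 0.0422] jaw 144.01 op 0.0515 F [-0.3 -0.5 -0. ]
[ 0.458  0.06   1.943 -0.     1.086 -2.056] [ 0.002 -0.013 -0.012 -0.     0.004 -0.001] 3.088924945977012
```

>>> step_arm([
  [0.6, 0, 0, 0, 0],
  [0.6, 0, 0, 0, 0],
])

```text
t: 3.4
tool_pos: [0.4654, 0.3118, 0.0438]
tool_rot: [-1.402, 2.749, -0.002]
contact_force: [-0.2, 0.4, 0.6]
opening: 0.051
```

```bash
python3 -c "
from h import *
o,j=st();print(np.round(o['q'],4),np.round(o['dq'],3),np.linalg.norm(o['tool_rot']),o['effort'])"
```

```text
t 3.4 pos [0.4654 0.3118 0.0438] jaw 144.01 op 0.051 F [-0.2  0.4  0.6]
[ 4.5760e-01  5.8600e-02  1.9412e+00 -3.0000e-04  1.0864e+00 -2.0565e+00] [ 0.    -0.005 -0.004  0.     0.001  0.001] 3.086282711996664 [-1.73522727e-03 -3.47496164e+01 -3.21786797e+01 -8.04398042e-04
 -1.81110464e-01 -1.26170707e-05]
```

>>> step_arm([
  [0.6, 0, 0, 0.05, 0],
  [0.6, 0, 0, 0, 0],
  [0.6, 0, 0, 0, 0],
  [0.6, 0, 0, 0, 0],
])

```text
t: 3.9
tool_pos: [0.4642, 0.3112, 0.0933]
tool_rot: [-1.404, 2.752, -0.001]
contact_force: [-0.7, 0.1, -0.1]
opening: 0.0512
```

```bash
python3 -c "
from h import *
o,j=st();print(np.round(o['q'],4),np.round(o['dq'],3),np.pi-sum(o['q'][[1,2,4]]))"
```

```text
t 3.9 pos [0.4642 0.3112 0.0933] jaw 144.02 op 0.0512 F [-0.7  0.1 -0.1]
[ 4.5760e-01 -1.0700e-02  1.9184e+00 -2.0000e-04  1.1818e+00 -2.0565e+00] [-0.001  0.006  0.018  0.001  0.003 -0.001] 0.052093756834277194
```

>>> step_arm([
  [0.6, -0.0144, -0.007, 0, 0],
])

```text
t: 4.03
tool_pos: [0.4496, 0.3041, 0.0924]
tool_rot: [-1.404, 2.753, -0.001]
contact_force: [-0.4, 0.6, 0.8]
opening: 0.051
```

>>> step_arm([
  [0.6, 0, 0, 0, 0],
])

```text
t: 4.15
tool_pos: [0.4484, 0.3035, 0.0909]
tool_rot: [-1.406, 2.756, -0.001]
contact_force: [-0.7, -0.4, 0.3]
opening: 0.0513
```

>>> step_arm([
  [0.6, 0, 0, -0.02, 0],
])

```text
t: 4.28
tool_pos: [0.4499, 0.3042, 0.0721]
tool_rot: [-1.404, 2.752, -0.001]
contact_force: [0.2, -0.3, -0.9]
opening: 0.0514
```

>>> step_arm([
  [0.6, 0, 0, 0, 0],
])

```text
t: 4.4
tool_pos: [0.4485, 0.3035, 0.0697]
tool_rot: [-1.406, 2.756, -0.001]
contact_force: [-0.6, -0.2, 0.3]
opening: 0.051
```

>>> step_arm([
  [0.6, 0.0012, 0.0007, -0.015, 0],
  [0.6, 0, 0, 0, 0],
])

```text
t: 4.65
tool_pos: [0.4505, 0.3046, 0.0543]
tool_rot: [-1.405, 2.756, -0.001]
contact_force: [-0.1, -0.6, -1.0]
opening: 0.0509
```

```bash
python3 -c "
from h import *
st()
for c in('scene','top'):
  p=snap(c,'s3'+c)
  X=np.array(ctrl.get_obs()['tool_pos']); jd=np.array([np.cos(np.radians(144)),np.sin(np.radians(144)),0])
  q=proj(p,[X,X+.0255*jd,X-.0255*jd,X+.04*jd,X-.04*jd,[.4498,.3043,.044]]); print(c,q.round(1).tolist())
  im=cv2.imread(f'pics/s3{c}.png');u,v=q[0].astype(int)
  im=cv2.resize(im[v-40:v+40,u-45:u+45],None,fx=6,fy=6,interpolation=cv2.INTER_CUBIC)
  for k,a in enumerate(q): cv2.circle(im,tuple(int(t) for t in ((a-[u-45,v-40]+.5)*6)),3,(255,255*(k>0),0) if k<5 else (0,0,255),-1)
  cv2.imwrite(f'pics/s3{c}.png',im)
"
```

```text
t 4.65 pos [0.4505 0.3046 0.0543] jaw 144.01 op 0.0509 F [-0.1 -0.6 -1. ]
scene [[389.7, 310.0], [401.8, 310.5], [377.5, 309.5], [408.8, 310.8], [370.6, 309.2], [389.3, 312.9]]
top [[135.7, 202.1], [129.8, 209.3], [141.5, 195.0], [126.4, 213.4], [144.8, 190.9], [137.3, 203.5]]
```

View pics/s3scene.png

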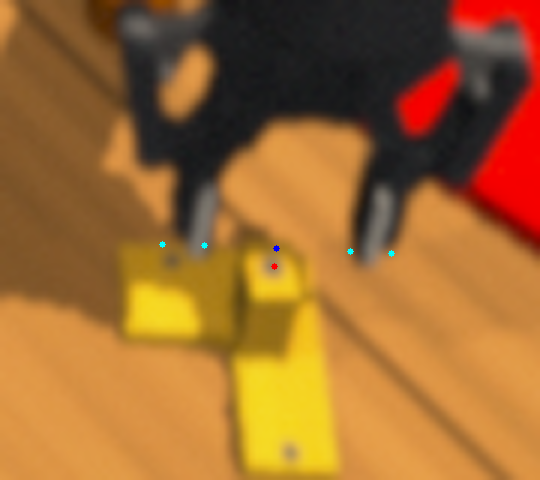

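View pics/s3top.png

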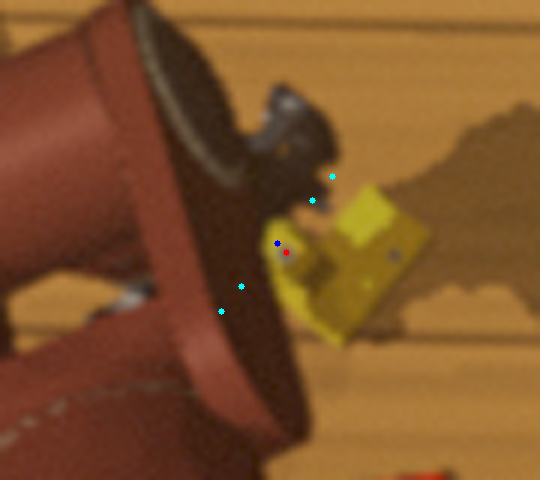

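>>> step_arm([
  [0.6, -0.0006, -0.0003, -0.012, 0],
  [0.6, 0, 0, 0, 0],
])

```text
t: 5.0
tool_pos: [0.4517, 0.3051, 0.0441]
tool_rot: [-1.403, 2.751, -0.002]
contact_force: [-0.4, -1.3, -1.5]
opening: 0.0515
```

>>> step_arm([
  [0.6, 0, 0, -0.012, 0],
])

```text
t: 5.12
tool_pos: [0.4528, 0.3057, 0.033]
tool_rot: [-1.402, 2.749, -0.002]
contact_force: [0.2, 0.3, -0.8]
opening: 0.051
```

>>> step_arm([
  [0.6, 0, 0, -0.012, 0],
])

```text
t: 5.25
tool_pos: [0.4526, 0.3056, 0.02]
tool_rot: [-1.402, 2.749, -0.002]
contact_force: [0.3, 0.0, 0.1]
opening: 0.0513
```

>>> step_arm([
  [0.6, -0.0025, -0.0013, -0.003, 0],
  [0.6, 0, 0, 0, 0],
])

```text
t: 5.5
tool_pos: [0.4486, 0.3036, 0.0147]
tool_rot: [-1.404, 2.752, -0.001]
contact_force: [0.7, -0.7, 0.9]
opening: 0.0512
```

>>> step_arm([
  [0.1, 0, 0, 0, 0],
  [0.1, 0, 0, 0, 0],
  [0.1, 0, 0, 0, 0],
  [0.1, 0, 0, 0, 0],
], newtons=50)

```text
t: 6.0
tool_pos: [0.4492, 0.3037, 0.0154]
tool_rot: [-1.403, 2.751, -0.002]
contact_force: [0.1, 1.0, -1.8]
opening: 0.0177
```

```bash
python3 -c "
from h import *
o,j=st();print(np.round(o['q'],4),np.round(o['dq'],3),np.pi-sum(o['q'][[1,2,4]]))"
```

```text
t 6.0 pos [0.4492 0.3037 0.0154] jaw 144.01 op 0.0177 F [ 0.1  1.  -1.8]
[ 4.5750e-01  6.3800e-02  1.9920e+00 -5.0000e-04  1.0320e+00 -2.0562e+00] [ 0.002  0.001 -0.001  0.001  0.    -0.001] 0.05378391620674439
```

>>> step_arm([
  [0.1, 0, 0, 0.02, 0],
  [0.1, 0, 0, 0.03, 0],
  [0.1, 0, 0, 0.03, 0],
  [0.1, 0, 0, 0.02, 0],
  [0.1, 0.0137, -0.026, 0, -5.3],
  [0.1, 0.0137, -0.026, 0, -5.3],
  [0.1, 0.0137, -0.026, 0, -5.3],
  [0.1, 0.0137, -0.026, 0, -5.3],
  [0.1, 0.0137, -0.026, 0, -5.3],
  [0.1, 0.0137, -0.026, 0, -5.3],
  [0.1, 0.0137, -0.026, 0, -5.3],
  [0.1, 0.0137, -0.02, 0, -5.0],
  [0.1, 0, 0, 0, 0],
  [0.1, 0, 0, 0, 0],
])

```text
t: 7.75
tool_pos: [0.5531, 0.0939, 0.1101]
tool_rot: [-0.29, 3.095, -0.023]
contact_force: [0.2, 0.5, -1.8]
opening: 0.0171
```

```bash
python3 -c "
from h import *
st()
for c in('scene','top'):
  snap(c,'s4'+c)
a=cv2.imread('pics/s4scene.png')[180:340,180:400];b=cv2.imread('pics/s4top.png')[100:260,120:340]
cv2.imwrite('pics/s4.png',cv2.resize(np.hstack([a,b]),None,fx=1.8,fy=1.8))
"
```

```text
t 7.75 pos [0.5531 0.0939 0.1101] jaw 100.69 op 0.0171 F [ 0.2  0.5 -1.8]
```

View pics/s4.png

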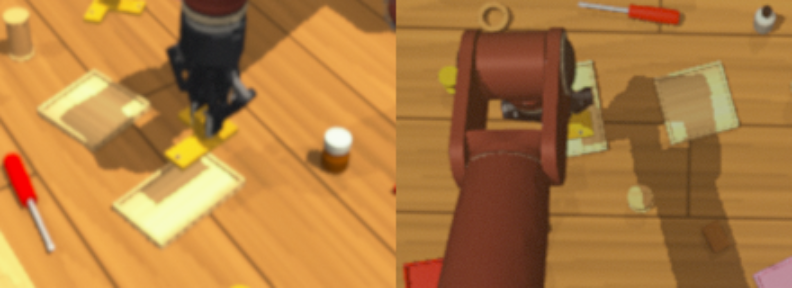

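```bash
cat >> h.py <<'E'
def held(rg,pg,plate_pose):
    """rg,pg tool rotvec/pos at grasp; plate_pose (x,y,yaw) on table -> current plate pos, yaw, tilt"""
    o=ctrl.get_obs(); A=Rot.from_rotvec(rg); B=Rot.from_rotvec(o['tool_rot'])
    D=B*A.inv(); pl=Rot.from_euler('z',plate_pose[2],degrees=True)
    m=(D*pl).as_matrix()
    pos=np.array(o['tool_pos'])+D.apply(np.array([plate_pose[0],plate_pose[1],0])-pg)
    print('held pos',pos.round(4),'yaw',np.degrees(np.arctan2(m[1,0],m[0,0])).round(2)%360,'tiltvec(up axis xy)',m[:2,2].round(4),'tcp',np.round(o['tool_pos'],4),'F',np.round(o['contact_force'],1))
    return pos
E
python3 -c "
from h import *
held([-1.403,2.751,-.002],np.array([.4492,.3037,.0154]),[.4498,.3043,233.9])"
```

```text
held pos [0.5537 0.0943 0.0949] yaw 190.59 tiltvec(up axis xy) [ 0.0158 -0.0042] tcp [0.5531 0.0942 0.1103] F [ 0.1 -0.7 -3.1]
```

>>> step_arm([
  [0.1, 0.0056, 0.0016, 0, 1.2],
  [0.1, 0, 0, 0, 0],
  [0.1, 0, 0, -0.02, 0],
  [0.1, 0, 0, -0.02, 0],
  [0.1, 0, 0, -0.015, 0],
  [0.1, 0, 0, 0, 0],
])

```text
t: 8.6
tool_pos: [0.5568, 0.0976, 0.0501]
tool_rot: [-0.331, 3.093, -0.022]
contact_force: [-0.3, -0.5, -2.4]
opening: 0.0172
```

```bash
python3 -c "
from h import *
held([-1.403,2.751,-.002],np.array([.4492,.3037,.0154]),[.4498,.3043,233.9])"
```

```text
held pos [0.5574 0.0977 0.0347] yaw 192.06 tiltvec(up axis xy) [ 0.0188 -0.0041] tcp [0.5568 0.0976 0.0501] F [-0.3 -0.5 -2.4]
```

>>> step_arm([
  [0.1, 0.0019, -0.0018, 0, -0.3],
  [0.1, 0, 0, 0, 0],
  [0.1, 0, 0, -0.015, 0],
  [0.1, 0, 0, 0, 0],
])

```text
t: 9.1
tool_pos: [0.5601, 0.0956, 0.0356]
tool_rot: [-0.322, 3.091, -0.023]
contact_force: [-0.4, 0.1, -3.0]
opening: 0.0171
```

```bash
cat > ov.py <<'E'
from h import *
LT=[.5894,.0889,np.radians(11.8)]
def overlay(tag,objs,cams=('scene','top'),half=45):
    out=[]
    for c in cams:
        p=snap(c,tag+c); im=cv2.imread(f'pics/{tag}{c}.png')
        q=proj(p,[[*objs[0][1][:2],.01]])[0].astype(int);l,t=q-half; f=380//(2*half)
        im=cv2.resize(im[t:t+2*half,l:l+2*half],None,fx=f,fy=f,interpolation=cv2.INTER_CUBIC)
        for k,(n,pose,z) in enumerate(objs):
            for P in M[n]:
                h=cv2.convexHull((((proj(p,world(P,pose,z))-[l,t]+.5)*f)).astype(np.int32))
                cv2.polylines(im,[h],True,[(255,0,0),(0,0,255),(0,160,0),(255,0,255)][k%4],1)
        out.append(im)
    cv2.imwrite(f'pics/{tag}.png',np.hstack(out))
E
python3 -c "
from ov import *
x=held([-1.403,2.751,-.002],np.array([.4492,.3037,.0154]),[.4498,.3043,233.9])
overlay('s5',[('long_tray',LT,0),('broad_plate',[x[0],x[1],np.radians(191.8)],x[2])])
"
```

```text
held pos [0.5607 0.0957 0.0202] yaw 191.74 tiltvec(up axis xy) [ 0.016  -0.0042] tcp [0.5601 0.0956 0.0356] F [-0.4  0.1 -3. ]
```

View pics/s5.png

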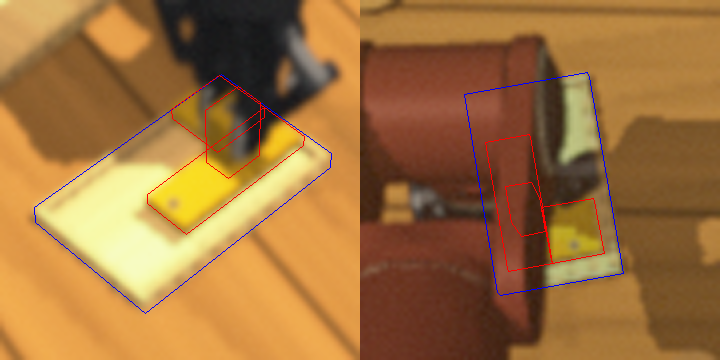

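>>> step_arm([
  [0.1, -0.0014, 0.0002, 0, 0],
  [0.1, 0, 0, -0.008, 0],
  [0.1, 0, 0, -0.006, 0],
  [0.1, 0, 0, 0, 0],
])

```text
t: 9.7
tool_pos: [0.5603, 0.096, 0.0228]
tool_rot: [-0.321, 3.087, -0.023]
contact_force: [-0.9, -0.6, -3.3]
opening: 0.0168
```

```bash
python3 -c "
from ov import *
x=held([-1.403,2.751,-.002],np.array([.4492,.3037,.0154]),[.4498,.3043,233.9])
"
```

```text
held pos [0.561  0.0961 0.0074] yaw 191.75 tiltvec(up axis xy) [ 0.0119 -0.0044] tcp [0.5603 0.096  0.0228] F [-0.9 -0.6 -3.3]
```

>>> step_arm([
  [0.1, -0.0017, 0, -0.001, 0],
  [0.1, 0, 0, -0.0015, 0],
  [0.1, 0, 0, 0, 0],
  [0.4, 0, 0, 0, 0],
  [0.4, 0, 0, 0, 0],
  [0.4, 0, 0, 0, 0],
])

```text
t: 10.45
tool_pos: [0.5605, 0.096, 0.0224]
tool_rot: [-0.321, 3.083, -0.024]
contact_force: [-0.6, 0.0, 0.4]
opening: 0.0343
```

>>> step_arm([
  [0.45, 0, 0, 0.02, 0],
  [0.45, 0, 0, 0.03, 0],
  [0.45, 0, 0, 0.05, 0],
  [0.45, 0, -0.04, 0.05, 0],
  [0.45, 0, -0.06, 0, 0],
  [0.45, 0, -0.06, 0, 0],
  [0.45, 0, -0.06, 0, 0],
  [0.45, 0, -0.03, 0, 0],
  [0.6, 0, 0, 0, 0],
])

```text
t: 11.58
tool_pos: [0.5625, -0.1607, 0.1927]
tool_rot: [-0.324, 3.064, -0.036]
contact_force: [0.4, 1.4, -0.5]
opening: 0.0512
```

```bash
python3 -c "
from ov import *
o,j=st(); print(np.pi-sum(o['q'][[1,2,4]]),o['q'].round(3))
overlay('s6',[('long_tray',LT,0),('broad_plate',[.5593,.0959,np.radians(191.8)],.005)])
"
```

```text
t 11.57 pos [ 0.5625 -0.1607  0.1927] jaw 102.02 op 0.0512 F [ 0.4  1.4 -0.5]
0.06436750057214535 [-0.41  -0.058  1.79   0.01   1.346 -2.193]
```

View pics/s6.png

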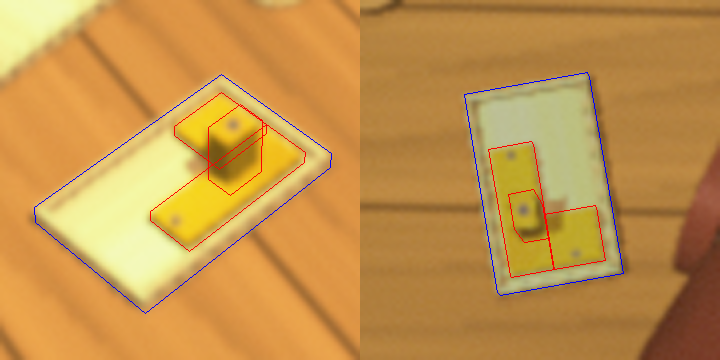

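>>> step_arm([
  [0.6, -0.0144, -0.023, 0, -8.6],
  [0.6, -0.0144, -0.023, 0, -8.6],
  [0.6, -0.0144, -0.023, 0, -8.6],
  [0.6, -0.0144, -0.023, 0, -8.6],
  [0.6, -0.0144, -0.023, -0.02, -8.6],
  [0.6, -0.0144, -0.023, -0.03, -8.6],
  [0.6, -0.0144, -0.023, -0.03, -8.6],
  [0.6, 0, 0, 0, 0],
  [0.6, 0, 0, 0, 0],
])

```text
t: 12.8
tool_pos: [0.4643, -0.31, 0.1158]
tool_rot: [1.275, 2.818, -0.077]
contact_force: [0.1, -0.3, -0.6]
opening: 0.0512
```

```bash
python3 -c "
from ov import *
o,j=st(); m=Rot.from_rotvec(o['tool_rot']).as_matrix(); print('z',m[:,2].round(3),'y',m[:,1].round(3),o['q'].round(3))
overlay('s7',[('narrow_plate',[.4615,-.3222,np.radians(131.6)],0)])
"
```

```text
t 12.8 pos [ 0.4643 -0.31    0.1158] jaw 41.28 op 0.0512 F [ 0.1 -0.3 -0.6]
z [ 0.023 -0.065 -0.998] y [ 0.751  0.66  -0.026] [-0.704 -0.041  1.908 -0.037  1.216 -1.414]
```

View pics/s7.png

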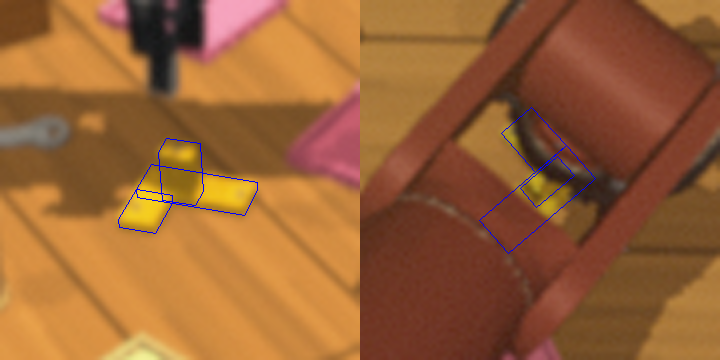

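>>> step_arm([
  [0.6, -0.0024, -0.0134, 0, 0.4],
  [0.6, 0, 0, -0.02, 0],
  [0.6, 0, 0, -0.02, 0],
  [0.6, 0, 0, 0, 0],
])

```text
t: 13.4
tool_pos: [0.4633, -0.3241, 0.0754]
tool_rot: [1.259, 2.821, -0.078]
contact_force: [-0.1, -0.4, -0.3]
opening: 0.0514
```

```bash
python3 -c "
from ov import *
o,j=st(); m=Rot.from_rotvec(o['tool_rot']).as_matrix(); print('z',m[:,2].round(3),np.array(o['tool_pos'])-.019*m[:,2])
"
```

```text
t 13.4 pos [ 0.4633 -0.3241  0.0754] jaw 41.86 op 0.0514 F [-0.1 -0.4 -0.3]
z [ 0.026 -0.067 -0.997] [ 0.46282341 -0.32280446  0.09438431]
```

>>> step_arm([
  [0.6, -0.0018, 0.001, -0.01, 0],
  [0.6, 0, 0, -0.013, 0],
  [0.6, 0, 0, -0.013, 0],
  [0.6, 0, 0, 0, 0],
])

```text
t: 13.9
tool_pos: [0.4613, -0.3229, 0.0369]
tool_rot: [1.259, 2.821, -0.078]
contact_force: [0.6, -0.5, -0.1]
opening: 0.051
```

>>> step_arm([
  [0.6, 0, 0, -0.012, 0],
  [0.6, 0, 0, -0.01, 0],
  [0.6, 0, 0, 0, 0],
])

```text
t: 14.28
tool_pos: [0.4616, -0.3232, 0.0138]
tool_rot: [1.258, 2.821, -0.078]
contact_force: [0.1, -0.2, 0.8]
opening: 0.0512
```

```bash
python3 -c "
from ov import *
o,j=st(); m=Rot.from_rotvec(o['tool_rot']).as_matrix(); print('z',m[:,2].round(3),np.array(o['tool_pos'])-.019*m[:,2])
"
```

```text
t 14.28 pos [ 0.4616 -0.3232  0.0138] jaw 41.86 op 0.0512 F [ 0.1 -0.2  0.8]
z [ 0.027 -0.067 -0.997] [ 0.46112055 -0.32187893  0.03273016]
```

>>> step_arm([
  [0.1, 0, 0, 0.001, 0],
  [0.1, 0, 0, 0, 0],
  [0.1, 0, 0, 0, 0],
  [0.1, 0, 0, 0, 0],
], newtons=50)

```text
t: 14.78
tool_pos: [0.4623, -0.3236, 0.016]
tool_rot: [1.258, 2.819, -0.079]
contact_force: [-0.2, 0.2, -1.7]
opening: 0.0173
```

```bash
python3 -c "
from ov import *
o,j=st(); print(o['tool_rot'],o['tool_pos'])
"
```

```text
t 14.78 pos [ 0.4623 -0.3236  0.016 ] jaw 41.85 op 0.0173 F [-0.2  0.2 -1.7]
[ 1.25791956  2.81883326 -0.07871991] [ 0.46234134 -0.32363493  0.0159753 ]
```

>>> step_arm([
  [0.1, 0, 0, 0.02, 0],
  [0.1, 0, 0, 0.03, 0],
  [0.1, 0, 0, 0.03, 0],
  [0.1, 0, 0, 0.03, 0],
  [0.1, 0.016, 0.04, 0, 6],
  [0.1, 0.016, 0.04, 0, 6],
  [0.1, 0.016, 0.04, 0, 6],
  [0.1, 0.016, 0.04, 0, 6],
  [0.1, 0.016, 0.04, 0, 6],
  [0.1, 0.016, 0.04, 0, 6],
  [0.1, 0.016, 0.04, 0, 6],
  [0.1, 0.016, 0.04, 0, 6],
  [0.1, 0.016, 0.04, 0, 6],
  [0.1, 0.016, 0.03, 0, 6],
  [0.1, 0, 0, 0, 0],
  [0.1, 0, 0, 0, 0],
])

```text
t: 16.77
tool_pos: [0.6254, 0.079, 0.1487]
tool_rot: [-0.368, 3.033, -0.026]
contact_force: [-0.1, -0.2, -2.3]
opening: 0.0171
```

```bash
echo "
def hn(): return held([1.2579,2.8188,-.0787],np.array([.46234,-.32363,.01598]),[.4615,-.3222,131.6])" >> ov.py; python3 -c "
from ov import *
x=hn()
overlay('s8',[('long_tray',LT,0),('narrow_plate',[x[0],x[1],np.radians(191.8)],x[2])],half=63)
"
```

```text
held pos [0.624  0.079  0.1327] yaw 193.52 tiltvec(up axis xy) [-0.0144 -0.0004] tcp [0.6254 0.079  0.1487] F [-0.1 -0.2 -2.3]
```

View pics/s8.png

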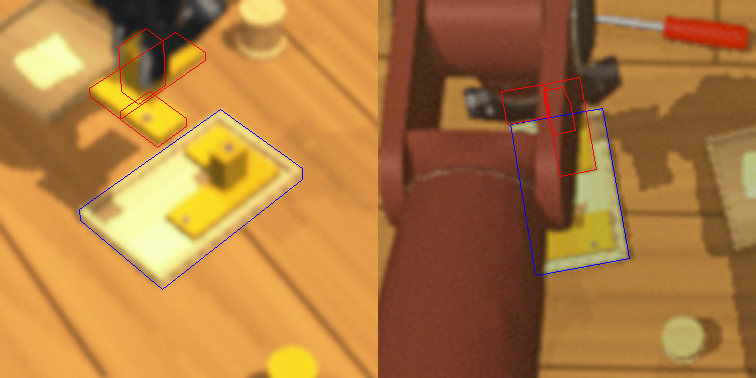

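>>> step_arm([
  [0.1, 0.0006, 0.003, -0.01, -1.7],
  [0.1, 0, 0, -0.02, 0],
  [0.1, 0, 0, -0.02, 0],
  [0.1, 0, 0, -0.02, 0],
  [0.1, 0, 0, -0.02, 0],
  [0.1, 0, 0, -0.01, 0],
  [0.1, 0, 0, 0, 0],
])

```text
t: 17.75
tool_pos: [0.6228, 0.0796, 0.0381]
tool_rot: [-0.314, 3.045, -0.028]
contact_force: [-1.0, 0.2, -2.3]
opening: 0.0172
```

```bash
python3 -c "
from ov import *
x=hn()
overlay('s9',[('long_tray',LT,0),('narrow_plate',[x[0],x[1],np.radians(191.8)],x[2])],half=45)
"
```

```text
held pos [0.6212 0.0796 0.0221] yaw 191.46 tiltvec(up axis xy) [-0.0083  0.0003] tcp [0.6228 0.0796 0.0381] F [-1.   0.2 -2.3]
```

View pics/s9.png

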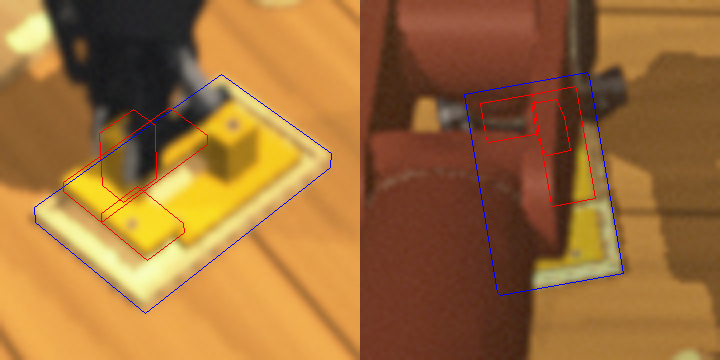

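>>> step_arm([
  [0.1, 0.0034, 0.0023, 0, 0.3],
  [0.1, 0, 0, 0, 0],
])

```text
t: 18.1
tool_pos: [0.6291, 0.0822, 0.0421]
tool_rot: [-0.321, 3.037, -0.029]
contact_force: [0.0, -0.2, -1.5]
opening: 0.017
```

```bash
python3 -c "
from ov import *
x=hn()
"
```

```text
held pos [0.6277 0.0822 0.0261] yaw 191.79 tiltvec(up axis xy) [-0.015   0.0001] tcp [0.6291 0.0822 0.0421] F [ 0.  -0.2 -1.5]
```

>>> step_arm([
  [0.1, -0.0028, -0.0003, -0.005, 0],
  [0.1, 0, 0, -0.004, 0],
  [0.1, 0, 0, -0.002, 0],
  [0.1, 0, 0, 0, 0],
])

```text
t: 18.6
tool_pos: [0.6265, 0.0819, 0.031]
tool_rot: [-0.322, 3.036, -0.029]
contact_force: [0.3, 0.3, -2.3]
opening: 0.0171
```

```bash
python3 -c "
from ov import *
x=hn()
"
```

```text
held pos [0.6251 0.0819 0.015 ] yaw 191.79 tiltvec(up axis xy) [-0.0161  0.0001] tcp [0.6265 0.0819 0.031 ] F [ 0.3  0.3 -2.3]
```

>>> step_arm([
  [0.1, -0.0005, 0, -0.004, 0],
  [0.1, -0.0002, 0, -0.004, 0],
  [0.1, 0, 0, 0, 0],
])

```text
t: 18.98
tool_pos: [0.6256, 0.0819, 0.0223]
tool_rot: [-0.321, 3.037, -0.029]
contact_force: [0.2, 0.0, -2.0]
opening: 0.0174
```

```bash
python3 -c "
from ov import *
x=hn()
"
```

```text
held pos [0.6242 0.0818 0.0063] yaw 191.78 tiltvec(up axis xy) [-0.0158  0.0001] tcp [0.6256 0.0819 0.0223] F [ 0.2  0.  -2. ]
```

>>> step_arm([
  [0.4, 0, 0, 0, 0],
  [0.4, 0, 0, 0, 0],
  [0.4, 0, 0, 0, 0],
  [0.4, 0, 0, 0.015, 0],
  [0.4, 0, 0, 0.03, 0],
  [0.5, 0, 0, 0.04, 0],
  [0.6, 0, 0.02, 0.03, -3.4],
  [0.7, 0, 0.03, 0, -6.5],
  [0.7, 0, 0.04, 0, -10],
  [0.7, 0, 0.04, 0, -10],
  [0.7, 0, 0.04, 0, -10],
  [0.7, 0, 0.03, 0, 0],
  [0.7, 0, 0, 0, 0],
])

```text
t: 20.6
tool_pos: [0.6307, 0.2883, 0.1592]
tool_rot: [0.771, 2.945, -0.07]
contact_force: [-0.2, 0.2, -0.4]
opening: 0.0597
```

```bash
cat >> ov.py <<'E'
def gp():
    o,j=st(); m=Rot.from_rotvec(o['tool_rot']).as_matrix(); print('toolz',m[:,2].round(3),'grasp pt',(np.array(o['tool_pos'])-.019*m[:,2]).round(4))
E
python3 -c "
from ov import *
gp()
overlay('s10',[('long_tray',LT,0),('narrow_plate',[.6246,.0819,np.radians(191.8)],.005),('broad_plate',[.5593,.0959,np.radians(191.8)],.005)],half=45)
"
```

```text
t 20.6 pos [0.6307 0.2883 0.1592] jaw 60.6 op 0.0597 F [-0.2  0.2 -0.4]
toolz [ 0.082 -0.069 -0.994] grasp pt [0.6292 0.2896 0.1781]
```

View pics/s10.png

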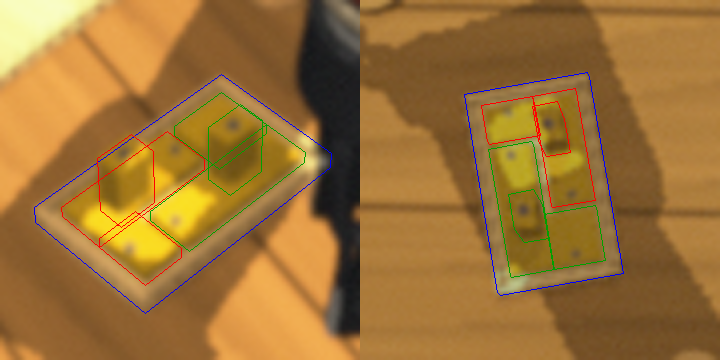

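>>> step_arm([
  [0.7, 0.0023, -0.0072, -0.01, 0],
  [0.7, 0, 0, -0.03, 0],
  [0.7, 0, 0, -0.025, 0],
  [0.7, 0, 0, -0.02, 0],
  [0.7, 0, 0, 0, 0],
])

```text
t: 21.32
tool_pos: [0.6339, 0.2709, 0.0705]
tool_rot: [0.785, 2.941, -0.075]
contact_force: [-0.4, 0.4, -0.4]
opening: 0.0597
```

```bash
python3 -c "
from ov import *
gp()
overlay('s11',[('capstan',[.6315,.2824,0],0)],half=45)
"
```

```text
t 21.32 pos [0.6339 0.2709 0.0705] jaw 60.05 op 0.0597 F [-0.4  0.4 -0.4]
toolz [ 0.08  -0.072 -0.994] grasp pt [0.6324 0.2723 0.0893]
```

View pics/s11.png

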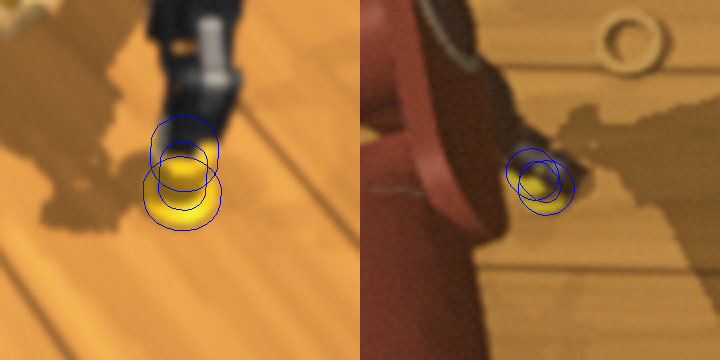

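>>> step_arm([
  [0.7, -0.0009, 0.0101, 0, 0],
  [0.7, 0, 0, 0, 0],
])

```text
t: 21.68
tool_pos: [0.6363, 0.2833, 0.0763]
tool_rot: [0.783, 2.934, -0.067]
contact_force: [0.0, -1.0, 0.6]
opening: 0.0596
```

```bash
python3 -c "
from ov import *
gp()
"
```

```text
t 21.68 pos [0.6363 0.2833 0.0763] jaw 60.07 op 0.0596 F [ 0.  -1.   0.6]
toolz [ 0.089 -0.069 -0.994] grasp pt [0.6346 0.2846 0.0952]
```

>>> step_arm([
  [0.7, -0.003, -0.0022, -0.01, 0],
  [0.7, 0, 0, -0.012, 0],
  [0.7, 0, 0, -0.012, 0],
  [0.7, 0, 0, 0, 0],
])

```text
t: 22.18
tool_pos: [0.6327, 0.2813, 0.0401]
tool_rot: [0.782, 2.935, -0.067]
contact_force: [0.8, 0.7, 0.3]
opening: 0.0595
```

```bash
python3 -c "
from ov import *
gp()
"
```

```text
t 22.18 pos [0.6327 0.2813 0.0401] jaw 60.12 op 0.0595 F [0.8 0.7 0.3]
toolz [ 0.089 -0.069 -0.994] grasp pt [0.631  0.2826 0.0589]
```

>>> step_arm([
  [0.7, 0.0003, 0, -0.012, 0],
  [0.7, 0, 0, -0.009, 0],
  [0.7, 0, 0, 0, 0],
  [0.2, 0, 0, 0, 0],
  [0.2, 0, 0, 0, 0],
  [0.2, 0, 0, 0, 0],
  [0.2, 0, 0, 0, 0],
], newtons=40)

```text
t: 23.05
tool_pos: [0.6336, 0.2814, 0.0181]
tool_rot: [0.782, 2.934, -0.066]
contact_force: [-1.1, -0.1, -0.5]
opening: 0.0328
```

```bash
python3 -c "
from ov import *
gp();o=ctrl.get_obs();print(o['tool_rot'],o['tool_pos'])
overlay('s12',[('capstan',[.6315,.2824,0],0)],half=45)
"
```

```text
t 23.05 pos [0.6336 0.2814 0.0181] jaw 60.11 op 0.0328 F [-1.1 -0.1 -0.5]
toolz [ 0.09  -0.069 -0.994] grasp pt [0.6319 0.2827 0.037 ]
[ 0.78184142  2.93372648 -0.06571086] [0.63359859 0.28139016 0.01814838]
```

View pics/s12.png

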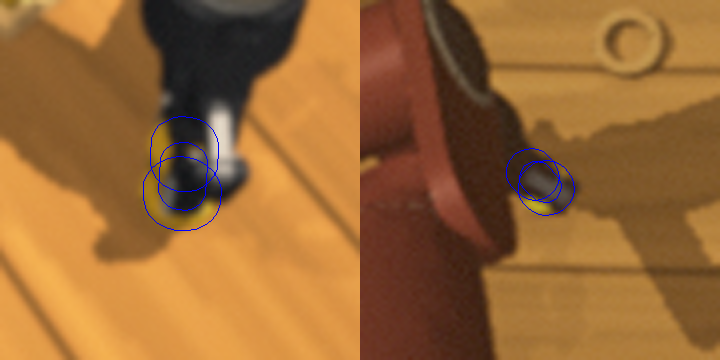

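>>> step_arm([
  [0.2, 0, 0, 0.02, 0],
  [0.2, 0, 0, 0.03, 0],
  [0.2, 0, 0, 0.03, 0],
  [0.2, 0, 0, 0.03, 0],
  [0.2, -0.0054, -0.038, 0, 0],
  [0.2, -0.0054, -0.038, 0, 0],
  [0.2, -0.0054, -0.038, 0, 0],
  [0.2, -0.0054, -0.038, 0, 0],
  [0.2, -0.0054, -0.038, 0, 0],
  [0.2, -0.0054, -0.038, 0, 0],
  [0.2, -0.0054, -0.038, 0, 0],
  [0.2, -0.0054, -0.038, 0, 0],
  [0.2, -0.0054, -0.036, 0, 0],
  [0.2, -0.0054, -0.025, 0, 0],
  [0.2, 0, 0, 0, 0],
  [0.2, 0, 0, 0, 0],
])

```text
t: 25.15
tool_pos: [0.5831, -0.0936, 0.1603]
tool_rot: [0.772, 2.905, -0.053]
contact_force: [-0.1, 0.0, -0.6]
opening: 0.0326
```

```bash
cat >> ov.py <<'E'
SQ=[.606,-.1155,np.radians(16.2)]
def hc(): return held([.78184,2.93373,-.06571],np.array([.6336,.28139,.01815]),[.6315,.2824,0])
E
python3 -c "
from ov import *
gp();x=hc()
overlay('s13',[('square_tray',SQ,0),('capstan',[x[0],x[1],0],x[2])],half=63)
"
```

```text
t 25.15 pos [ 0.5831 -0.0936  0.1603] jaw 60.25 op 0.0326 F [-0.1  0.  -0.6]
toolz [ 0.122 -0.068 -0.99 ] grasp pt [ 0.5808 -0.0923  0.1791]
held pos [ 0.5816 -0.0926  0.1421] yaw 0.15 tiltvec(up axis xy) [-0.0317 -0.    ] tcp [ 0.5831 -0.0936  0.1603] F [-0.1  0.  -0.6]
```

View pics/s13.png

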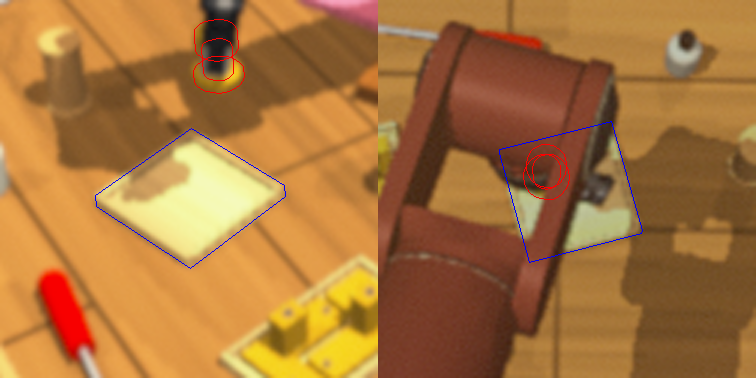

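>>> step_arm([
  [0.2, -0.0041, -0.0072, -0.01, 0],
  [0.2, 0, 0, -0.03, 0],
  [0.2, 0, 0, -0.03, 0],
  [0.2, 0, 0, -0.025, 0],
  [0.2, 0, 0, -0.01, 0],
  [0.2, 0, 0, 0, 0],
])

```text
t: 26.0
tool_pos: [0.5773, -0.0981, 0.0495]
tool_rot: [0.763, 2.91, -0.053]
contact_force: [0.0, -0.1, -0.3]
opening: 0.0321
```

```bash
python3 -c "
from ov import *
gp();x=hc()"
```

```text
t 26.0 pos [ 0.5773 -0.0981  0.0495] jaw 60.6 op 0.0321 F [ 0.  -0.1 -0.3]
toolz [ 0.119 -0.067 -0.991] grasp pt [ 0.575  -0.0969  0.0683]
held pos [ 0.5757 -0.0971  0.0313] yaw 0.5 tiltvec(up axis xy) [-0.0289 -0.0005] tcp [ 0.5773 -0.0981  0.0495] F [ 0.  -0.1 -0.3]
```

>>> step_arm([
  [0.2, 0.0012, -0.0027, -0.009, 0],
  [0.2, 0, 0, -0.008, 0],
  [0.2, 0, 0, 0, 0],
])

```text
t: 26.38
tool_pos: [0.5803, -0.1015, 0.0339]
tool_rot: [0.762, 2.906, -0.053]
contact_force: [-1.5, -0.6, -1.4]
opening: 0.0323
```

```bash
python3 -c "
from ov import *
x=hc()"
```

```text
held pos [ 0.5788 -0.1005  0.0156] yaw 0.52 tiltvec(up axis xy) [-0.0329  0.0008] tcp [ 0.5803 -0.1015  0.0339] F [-1.5 -0.6 -1.4]
```

>>> step_arm([
  [0.2, -0.0008, 0, -0.006, 0],
  [0.2, 0, 0, -0.004, 0],
  [0.2, 0, 0, 0, 0],
])

```text
t: 26.75
tool_pos: [0.58, -0.1017, 0.024]
tool_rot: [0.762, 2.905, -0.053]
contact_force: [0.1, -0.1, -0.6]
opening: 0.0327
```

```bash
python3 -c "
from ov import *
x=hc()"
```

```text
held pos [ 0.5786 -0.1007  0.0058] yaw 0.52 tiltvec(up axis xy) [-0.0343  0.0012] tcp [ 0.58   -0.1017  0.024 ] F [ 0.1 -0.1 -0.6]
```

>>> step_arm([
  [0.5, 0, 0, 0, 0],
  [0.55, 0, 0, 0, 0],
  [0.55, 0, 0, 0, 0],
  [0.55, 0, 0, 0.015, 0],
  [0.55, 0, 0, 0.03, 0],
  [0.7, 0, 0, 0.04, 0],
  [0.7, 0, 0, 0.04, 0],
  [0.7, 0.01, -0.03, 0, 0],
  [0.7, 0.01, -0.03, 0, 0],
  [0.7, 0.01, -0.03, 0, 0],
  [0.7, 0.01, -0.03, 0, 0],
  [0.7, 0.01, -0.03, 0, 0],
  [0.7, 0.005, -0.025, 0, 0],
  [0.7, 0, 0, 0, 0],
])

```text
t: 28.5
tool_pos: [0.6403, -0.2831, 0.1708]
tool_rot: [0.754, 2.886, -0.057]
contact_force: [-0.0, 0.4, -0.2]
opening: 0.0598
```

```bash
python3 -c "
from ov import *
gp()
overlay('s14',[('square_tray',SQ,0),('capstan',[.578,-.1005,0],.005),('tall_funnel',[.6374,-.2935,0],0)],half=63)
"
```

```text
t 28.5 pos [ 0.6403 -0.2831  0.1708] jaw 60.74 op 0.0598 F [-0.   0.4 -0.2]
toolz [ 0.143 -0.076 -0.987] grasp pt [ 0.6375 -0.2816  0.1896]
```

View pics/s14.png

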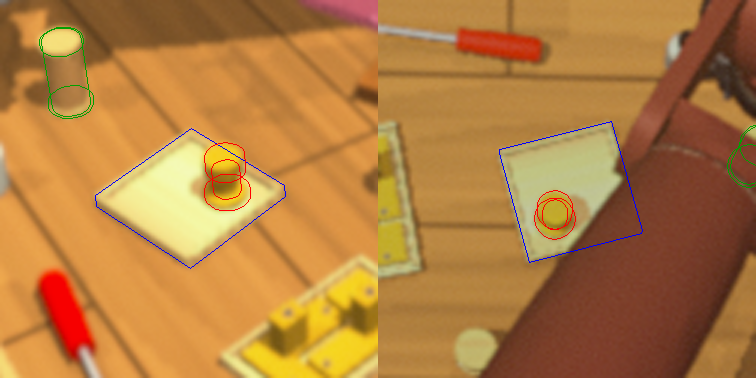

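>>> step_arm([
  [0.75, 0, -0.0119, -0.01, 0],
  [0.75, 0, 0, -0.03, 0],
  [0.75, 0, 0, -0.015, 0],
  [0.75, 0, 0, 0, 0],
])

```text
t: 29.1
tool_pos: [0.6397, -0.2917, 0.1137]
tool_rot: [0.747, 2.889, -0.055]
contact_force: [0.7, 0.5, -0.7]
opening: 0.0641
```

```bash
python3 -c "
from ov import *
gp()
overlay('s15',[('tall_funnel',[.6374,-.2935,0],0)],half=45)
"
```

```text
t 29.1 pos [ 0.6397 -0.2917  0.1137] jaw 61.01 op 0.0641 F [ 0.7  0.5 -0.7]
toolz [ 0.143 -0.075 -0.987] grasp pt [ 0.637  -0.2902  0.1324]
```

View pics/s15.png

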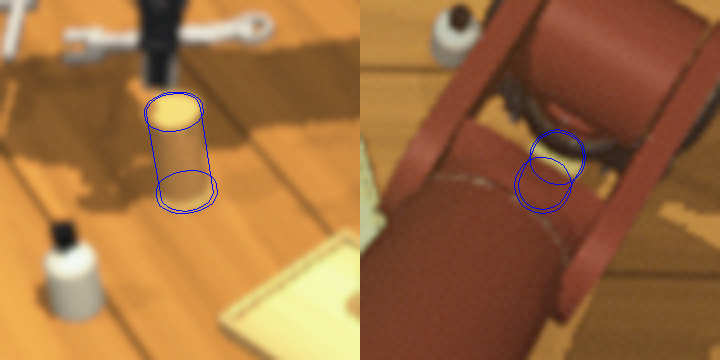

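>>> step_arm([
  [0.75, 0, -0.0033, -0.015, 0],
  [0.75, 0, 0, -0.015, 0],
  [0.75, 0, 0, -0.012, 0],
  [0.75, 0, 0, 0, 0],
])

```text
t: 29.7
tool_pos: [0.6414, -0.2961, 0.0725]
tool_rot: [0.746, 2.884, -0.058]
contact_force: [0.1, 0.0, -0.8]
opening: 0.0639
```

```bash
python3 -c "
from ov import *
gp()"
```

```text
t 29.7 pos [ 0.6414 -0.2961  0.0725] jaw 61.02 op 0.0639 F [ 0.1  0.  -0.8]
toolz [ 0.147 -0.078 -0.986] grasp pt [ 0.6386 -0.2946  0.0912]
```

>>> step_arm([
  [0.75, -0.0012, 0.0011, -0.014, 0],
  [0.75, 0, 0, -0.014, 0],
  [0.75, 0, 0, -0.013, 0],
  [0.75, 0, 0, 0, 0],
])

```text
t: 30.2
tool_pos: [0.6398, -0.2947, 0.0282]
tool_rot: [0.746, 2.884, -0.057]
contact_force: [-0.3, 0.9, -0.5]
opening: 0.0639
```

```bash
python3 -c "
from ov import *
gp()"
```

```text
t 30.2 pos [ 0.6398 -0.2947  0.0282] jaw 61.03 op 0.0639 F [-0.3  0.9 -0.5]
toolz [ 0.147 -0.077 -0.986] grasp pt [ 0.637  -0.2932  0.0469]
```

>>> step_arm([
  [0.25, 0, 0, 0, 0],
  [0.25, 0, 0, 0, 0],
  [0.25, 0, 0, 0, 0],
  [0.25, 0, 0, 0, 0],
  [0.25, 0, 0, 0, 0],
], newtons=30)

```text
t: 30.82
tool_pos: [0.6409, -0.2953, 0.03]
tool_rot: [0.745, 2.882, -0.058]
contact_force: [-0.7, 0.9, -1.2]
opening: 0.0356
```

```bash
python3 -c "
from ov import *
gp();o=ctrl.get_obs();print(o['tool_rot'],o['tool_pos'])
overlay('s16',[('tall_funnel',[.6374,-.2935,0],0)],half=45)"
```

```text
t 30.82 pos [ 0.6409 -0.2953  0.03  ] jaw 61.03 op 0.0356 F [-0.7  0.9 -1.2]
toolz [ 0.149 -0.079 -0.986] grasp pt [ 0.638  -0.2938  0.0487]
[ 0.74481788  2.88154602 -0.05840057] [ 0.64086363 -0.29529422  0.02996354]
```

View pics/s16.png

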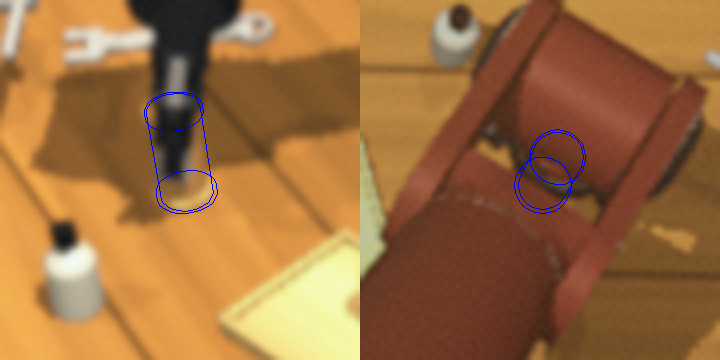

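>>> step_arm([
  [0.25, 0, 0, 0.02, 0],
  [0.25, 0, 0, 0.03, 0],
  [0.25, 0, 0, 0.025, 0],
  [0.25, 0, 0.02, 0, 0],
  [0.25, 0, 0.02, 0, 0],
  [0.25, 0, 0.02, 0, 0],
  [0.25, 0, 0.02, 0, 0],
  [0.25, 0, 0.02, 0, 0],
  [0.25, 0, 0.02, 0, 0],
  [0.25, 0, 0.015, 0, 0],
  [0.25, 0, 0.01, 0, 0],
  [0.25, 0, 0, 0, 0],
])

```text
t: 32.42
tool_pos: [0.639, -0.1372, 0.1071]
tool_rot: [0.742, 2.886, -0.057]
contact_force: [-0.5, 0.2, -0.9]
opening: 0.0352
```

```bash
cat >> ov.py <<'E'
def hf(): return held([.74482,2.88155,-.0584],np.array([.64086,-.29529,.02996]),[.6374,-.2935,0])
E
python3 -c "
from ov import *
gp();x=hf()
overlay('s17',[('square_tray',SQ,0),('tall_funnel',[x[0],x[1],0],x[2])],half=63)"
```

```text
t 32.42 pos [ 0.639  -0.1372  0.1071] jaw 61.18 op 0.0352 F [-0.5  0.2 -0.9]
toolz [ 0.146 -0.077 -0.986] grasp pt [ 0.6362 -0.1357  0.1259]
held pos [ 0.6355 -0.1353  0.0772] yaw 0.15 tiltvec(up axis xy) [ 0.003  -0.0018] tcp [ 0.639  -0.1372  0.1071] F [-0.5  0.2 -0.9]
```

View pics/s17.png

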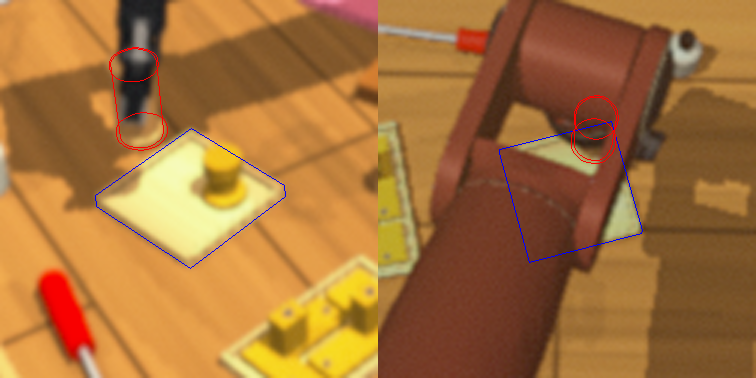

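```bash
python3 -c "
from ov import *
x=hf()
p=snap('scene','s18');im=cv2.imread('pics/s18.png');q=proj(p,[[x[0],x[1],x[2]+.03]])[0].astype(int);l,t=q-25
raw=cv2.resize(im[t:t+50,l:l+50],None,fx=7.5,fy=7.5,interpolation=cv2.INTER_CUBIC);o=raw.copy()
for P in M['tall_funnel']:
  cv2.polylines(o,[cv2.convexHull(((proj(p,world(P,[x[0],x[1],0],x[2]))-[l,t]+.5)*7.5).astype(np.int32))],True,(0,0,255),1)
cv2.imwrite('pics/s18z.png',np.hstack([raw,o]))"
```

```text
held pos [ 0.6355 -0.1362  0.0773] yaw 0.09 tiltvec(up axis xy) [ 0.0028 -0.0017] tcp [ 0.6391 -0.1381  0.1072] F [ 0.6 -0.6 -0.7]
```

View pics/s18z.png

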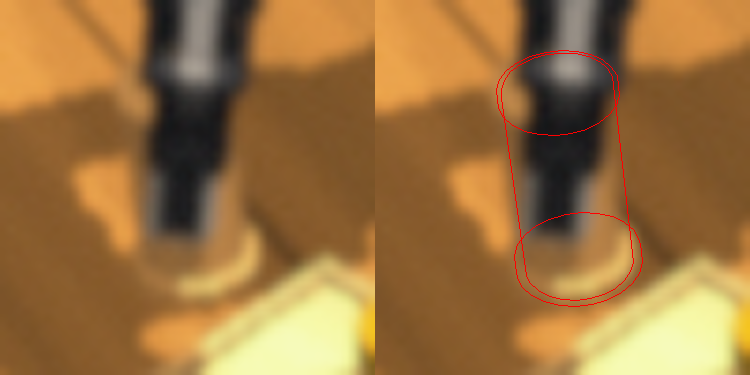

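>>> step_arm([
  [0.25, -0.001, 0.005, -0.01, 0],
  [0.25, 0, 0, -0.015, 0],
  [0.25, 0, 0, -0.015, 0],
  [0.25, 0, 0, -0.01, 0],
  [0.25, 0, 0, 0, 0],
])

```text
t: 33.2
tool_pos: [0.6365, -0.1342, 0.0517]
tool_rot: [0.748, 2.887, -0.057]
contact_force: [0.2, 0.1, -1.4]
opening: 0.0358
```

```bash
python3 -c "
from ov import *
x=hf()"
```

```text
held pos [ 0.6329 -0.1323  0.0217] yaw 359.94 tiltvec(up axis xy) [ 0.0059 -0.0025] tcp [ 0.6365 -0.1342  0.0517] F [ 0.2  0.1 -1.4]
```

>>> step_arm([
  [0.25, 0.001, 0.0005, -0.006, 0],
  [0.25, 0, 0, -0.005, 0],
  [0.25, 0, 0, -0.004, 0],
  [0.25, 0, 0, 0, 0],
])

```text
t: 33.7
tool_pos: [0.6385, -0.1339, 0.0367]
tool_rot: [0.747, 2.885, -0.057]
contact_force: [-0.0, -0.0, -0.5]
opening: 0.0354
```

```bash
python3 -c "
from ov import *
x=hf()"
```

```text
held pos [ 0.6349 -0.132   0.0068] yaw 359.95 tiltvec(up axis xy) [ 0.004  -0.0019] tcp [ 0.6385 -0.1339  0.0367] F [-0.  -0.  -0.5]
```

>>> step_arm([
  [0.25, 0, 0, -0.001, 0],
  [0.25, 0, 0, 0, 0],
  [0.5, 0, 0, 0, 0],
  [0.65, 0, 0, 0, 0],
  [0.65, 0, 0, 0, 0],
  [0.65, 0, 0, 0.012, 0],
  [0.65, 0, 0, 0.025, 0],
  [0.65, 0, 0, 0.03, 0],
  [0.65, 0, 0, 0.03, 0],
  [0.65, 0, 0, 0.03, 0],
  [0.65, 0, 0, 0.03, 0],
  [0.65, 0, -0.05, 0, 0],
  [0.65, 0, -0.06, 0, 0],
  [0.65, 0, -0.06, 0, 0],
  [0.65, 0, -0.06, 0, 0],
  [0.65, 0, -0.06, 0, 0],
  [0.65, 0, -0.03, 0, 0],
  [0.65, 0, 0, 0, 0],
])

```text
t: 35.95
tool_pos: [0.6399, -0.4642, 0.2151]
tool_rot: [0.737, 2.868, -0.063]
contact_force: [-0.1, -0.2, -0.1]
opening: 0.0557
```

```bash
python3 -c "
from ov import *
gp()
overlay('s19',[('square_tray',SQ,0),('capstan',[.578,-.1005,0],.005),('tall_funnel',[.6345,-.132,0],.005),('short_funnel',[.4412,-.0295,0],0)],half=63)"
```

```text
t 35.95 pos [ 0.6399 -0.4642  0.2151] jaw 61.18 op 0.0557 F [-0.1 -0.2 -0.1]
toolz [ 0.162 -0.085 -0.983] grasp pt [ 0.6368 -0.4626  0.2338]
```

View pics/s19.png

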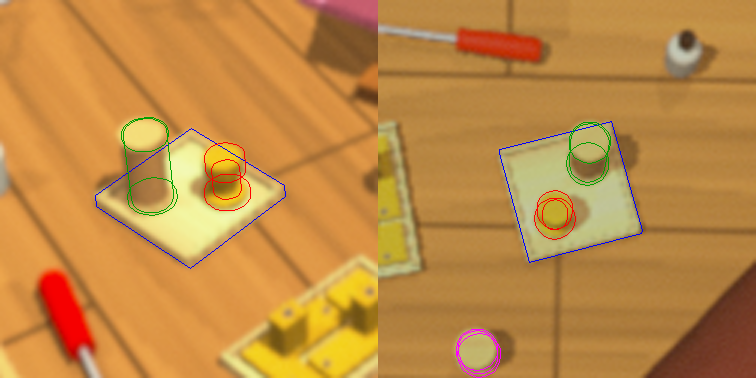

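```bash
python3 -c "
from ov import *
overlay('s20',[('long_tray',LT,0),('narrow_plate',[.6246,.0819,np.radians(191.8)],.005),('broad_plate',[.5593,.0959,np.radians(191.8)],.005)],half=45)"
```

```text
(no output)
```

View pics/s20.png

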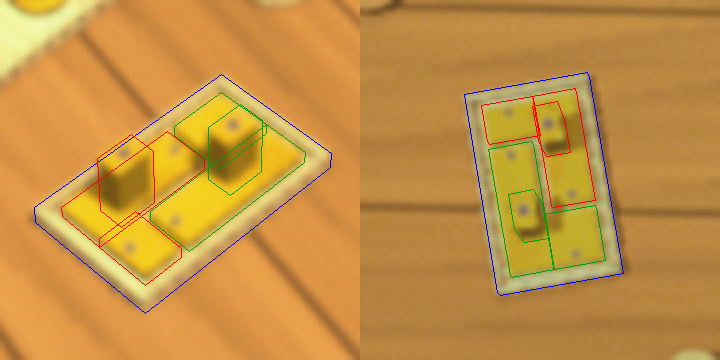

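```bash
python3 -c "
from h import *
st();print(ctrl.finish_job())"
```

```text
t 36.15 pos [ 0.6409 -0.4603  0.2149] jaw 61.42 op 0.0554 F [-0.   0.2 -0.2]
the job is handed in; nothing more can be done
None
```

The job is handed in after about 36 s of the 112 s allowed. Both brass L-plates are interlocked in the long tray, turned by half a turn. The tall funnel and the capstan stand in the pale square tray, and I did not touch the short funnel.

My last pictures from both cameras match the intended poses to within about 1–2 mm:
- **L-plates:** both look flat on the tray floor.
- **Tall funnel and capstan:** both look upright on the floor of the square tray.
- **Short funnel:** it stands where it was.
- **Gripper:** it is clear of everything and reads about zero force.

Two things did not go as expected:
- **First descent:** on the way down to the broad plate the arm stopped about 20 mm high and drifted. I saw no force at the readings I took and no movement of the plate, and I did not find the cause. A second, slower descent worked.
- **Tool tilt:** the tool leaned more and more during the run, ending near 10° from vertical. The held pieces stayed within about 2° of upright and look flat or upright since release.

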